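Free the seized stopper of the amber reagent bottle

TASK

The white stopper of the amber bottle is seized in its neck: twist it until it breaks free, then draw it out and stand or lay it in the empty shallow blue tray, setting it down there before you let go. Do it gently - the bottle must stay down in its clamp base and not be pulled up with the stopper - and leave the other things on the bench where they are.

Things in the scene. Friction and masses are not known exactly. Their poses are not given: they have to be found in the camera images.
- stopper_grip (a point): Grasp point of the white stopper in the amber bottle: centre of its flat upright tab, 34 mm wide (x) x 12 mm thick (y: close the fingers along this) x 40 mm high, reaching 18 mm above and 22 mm below this point. z is up, away from the plug. Mass about 70 g; plug tip 51 mm below this point. A grip of 30 to 40 N holds it for twisting.
- stopper_flange (a point): Middle of the underside of the stopper's round flange (48 mm across, 5 mm thick), 27 mm below stopper_grip; it rests on the bottle's rim. While seized the stopper turns stiffly, 0.2 to 0.3 N m (next to none once free). How far it must turn to come free is not visible: about 8 to 70 degrees, either way round; then it is loose over some 45 degrees only, and past that it binds again.
- stopper_tip (a point): Middle of the flat lower end of the tapered plug (24 mm long, 30 mm across at the flange, 25 mm at this tip, small nibs on its side up to 37 mm across), at the start 24 mm below the rim inside the neck. While seized, a pull on the stopper gives under 2 mm and then holds; once turned free it lifts out with under 4 N.
- bottle_mouth (a point): Centre of the rim of the amber glass bottle (88 mm across, neck 50 mm across, rim 130 mm above the bench), z up the bottle's axis. The bottle stands in a grey clamp base (130 mm square, 18 mm high, with a steel collar 100 mm across up to 40 mm) which is fixed to the bench and cannot turn.
- bottle (a joint): How far (m) the amber bottle has been pulled up out of its clamp base, 0 = fully down. A spring clip and the bottle's weight keep it down until a pull of about 20 N, which then draws it up.
- tray_in (a point): Centre of the inner floor (5 mm above the bench) of the shallow blue tray, inside 170 mm (x) by 140 mm (y), walls 28 mm high over the bench and 5 mm thick; fixed to the bench.
- tray: The same shallow blue tray; origin at the centre of its underside.
- reagent: Bystander: small clear bottle with a round white stopper, 60 mm across, 123 mm high, origin at the centre of its underside. Leave it alone.
- dropper: Bystander: small amber dropper bottle with a red cap, 34 mm across, 75 mm high, origin at the centre of its underside.
- beaker: Bystander: clear beaker, 70 mm across, 85 mm high, origin at the centre of its underside.
- jar: Bystander: amber jar with a blue lid, 64 mm across, 80 mm high, origin at the centre of its underside.
- spatula: Bystander: steel spatula about 160 mm long lying on the bench along its x, origin under its middle.
There are look-alikes about, which are no part of the job. What is shaped like the part that bears bottle_mouth but green is not meant.

How it is judged:
On the way, in this order (a step that is already met when the one before it is completed fails the run):
1. the stopper is drawn right out of the bottle, the bottle still down in its base (z of stopper_tip in the frame of bottle_mouth above 0.003 m and value of joint bottle below 0.004 m), for 0.1 s.
2. the stopper touches the blue tray while the fingers still hold it (contact force between stopper and tray above 0.2 N and contact force between the fingers and stopper above 0.5 N), for 0.1 s.
At the end, for the whole second after the job is handed in: The stopper rests, released and still (under 0.03 m/s), inside the blue tray: both its tab centre and its plug tip lie within the tray's inner walls (85 mm by 70 mm either side of the middle), the tab centre under 60 mm above the tray floor; and the bottle is down in its base (within 3 mm) (x of stopper_grip in the frame of tray_in between -0.085 and 0.085 m and y of stopper_grip in the frame of tray_in between -0.07 and 0.07 m and x of stopper_tip in the frame of tray_in between -0.085 and 0.085 m and y of stopper_tip in the frame of tray_in between -0.07 and 0.07 m and z of stopper_grip in the frame of tray_in below 0.06 m and linear speed of stopper below 0.03 m/s and value of joint bottle below 0.003 m); the robot touches nothing.
It fails at once if the bottle is pulled up more than 5 mm out of its clamp base (value of joint bottle above 0.005 m).
It fails at once if a bystander on the bench is moved by more than 30 mm (distance of any of reagent, dropper, beaker, jar, spatula from where it was at the start of the episode above 0.03 m).
It also fails if it takes over 58 s, if anything falls off the work surface, if the arm or the gripper's body presses on something with over 40 N, if the wrist force passes 120 N, or if a joint passes its speed limit or range.

ROBOT

A 6-joint arm with a two-finger parallel gripper is mounted at the origin on the work surface. World frame = base frame: x ahead of the robot, y to its left, z up, the work surface at z = 0. Lengths are in m, angles in rad, forces in N, time in s.
With the tool pointing down it reaches from about 0.3 to 0.775 m from the base axis. Payload 14.6 kg.
Tool frame: the origin (TCP) lies at the very end of the fingers, on their centre line; the grasp point (between the pads) lies 19 mm behind it (pinch_z is the distance from the TCP to the grasp point, in m); z points along the fingers, y is the direction in which the jaws open and shut (so a half turn about z gives the same grasp; the last joint's range is limited). The gripper opens to 94 mm and grips with 3 to 60 N. Pads are 16 mm wide; open, the fingers measure 119 mm over their backs; the gripper's body (75 mm by 177 mm) begins 78 mm behind the grasp point.
Start: joints at [-1.215, 0.3, 1.521, -0, 1.321, -0.067], TCP at [0.226, -0.502, 0.205] pointing down, gripper open.
Joint ranges: [-3.03, 3.03], [-0.79, 2.21], [0.23, 2.52], [-1.04, 4.18], [0, 3.07], [-2.55, 2.55]. Speed limits (rad/s): [2.22, 2.22, 2.57, 3.14, 3.14, 3.14].

INTERFACE

Orientations are given as [roll, pitch, yaw] about the fixed x, y, z axes, in that order (R = Rz(yaw) Ry(pitch) Rx(roll)).
In Python, from station import get_obs, camera, hand_in, pinch_z gives the robot as it stands.
- The arm moves only by the tool servo_tool, never from a script. Its argument "moves" is a list that holds one entry, the list of rows, each a list of 7 numbers: the turn, a rotation vector about the tool's x, y, z normalised to -1 to 1, where 1 is pi/2 rad, then the shift along the tool's x, y, z normalised to -1 to 1, where 1 is 500 mm, then the closure, from 0 (fully open) to 1 (shut). In form: [[[rx, ry, rz, x, y, z, hand], ...]]. A call has 1 to 12 rows; each row is the pose to reach, as a shift and turn from the pose measured when the call began, along the tool's axes at that moment; what a row does not reach only later rows make up. A row lasts 1/12 s, in which the tool goes at most 41.7 mm and 7.16 degrees, less where a joint would pass 70% of its speed; a pose out of reach is approached as far as the arm can. A call with a number of a shift or a turn outside -1 to 1 is refused whole. A call with a gripper value outside its range is refused whole. The fingers move at their own pace and stop on an object; "squeeze" is the grip in N (left out, the last holds). Time passes only in rows, so rows that repeat a pose let the fingers close. It gives the time, the measured TCP pose, the force and the opening at its end, in the units of the state.
- get_obs(): the state, without advancing time (a new reading comes with each control period).
- camera(name): name is "scene" or "top" or "wrist"; returns a dict with "color" (384x512x3 uint8, red, green, blue), "intrinsics" (3x3 intrinsics, pixels), "distortion" ([k1, k2, p1, p2, k3] as OpenCV has them; the pictures are not rectified), "rvec" (rotation vector, rad) and "tvec" (3), from world to camera coordinates, as OpenCV has them. Camera axes: x right, y down, z forward; pixel columns grow to the right and rows downward; lengths in m; the calibration is good to about 2 mm. A picture is of the moment at which its call begins. There is no depth.
- hand_in(): hands the job in, once; it reports no verdict.
The state is a dict: "time_s": time; "qpos": joint angles; "joint_vel": joint speeds; "tau": joint torques, N m; "ee_pos": TCP position; "eef_rot": TCP orientation; "force": force on the tool from outside, world axes, zero at the start; "moment": the same for the moment, N m; "grip_width": finger opening in m.
Only numpy, scipy, OpenCV 4.12 (cv2) and the standard library are available. Lean on these libraries where they do the work, as an engineer would, in place of code of your own. Each camera call takes 0.05 s, during which the arm holds its last target.

## Working session

There is one attempt and no reset: what is moved stays moved. The work goes in short steps, Python scripts to look and compute and a tool call to move; the robot and the scene stay as the last step left them, time stands still between calls to the robot, and variables do not carry over. Pictures are saved under pics/ and viewed, and the job is handed in when it is done.

Besides the shell and the picture viewer there is one more tool, called after "Call:" as name(argument=value, ...), one argument or row to a line, values as JSON. servo_tool: Moves the arm, as the interface text tells. Scaled input: -1 to 1 covers 500 mm each way for a shift and pi/2 rad each way for a turn. Its arguments: {"type":"object","properties":{"moves":{"type":"array"},"squeeze":{"type":"number"}},"required":["moves"]}

```bash
mkdir -p pics; ls; python3 - <<'E'
from station import *
import cv2,json
print(pinch_z,get_obs())
for n in("scene","top","wrist"):
    c=camera(n);cv2.imwrite(f"pics/{n}0.png",c["color"][:,:,::-1]);print(n,c["intrinsics"].tolist(),c["distortion"],c["rvec"],c["tvec"])
E
```

```text
pics
0.0188 {'time_s': 0.0, 'qpos': array([-1.21458108e+00,  3.00487164e-01,  1.52157195e+00, -8.69743043e-06,
        1.32069351e+00, -6.65861273e-02]), 'joint_vel': array([ 3.00540166e-04,  4.58612100e-04, -6.55382629e-04, -9.81127838e-04,
       -9.07784105e-04,  2.21189382e-05]), 'tau': array([-3.07143000e-04, -5.31807518e+01, -3.52734876e+01,  7.08905468e-02,
        2.45118613e-02, -8.67031895e-05]), 'ee_pos': array([ 0.22558624, -0.50132537,  0.20488138]), 'eef_rot': array([-3.14043469e+00, -6.87751985e-05,  4.22803487e-01]), 'force': array([-0.59419165,  0.18873176,  0.35254296]), 'moment': array([ 0.02373539,  0.00371497, -0.01490102]), 'grip_width': 0.09405739642663986}
scene [[407.165022396005, 0.0, 250.261325841022], [0.0, 407.165022396005, 189.47866638367978], [0.0, 0.0, 1.0]] [-0.13673971  0.          0.          0.          0.        ] [ 1.64873937  1.9681187  -0.72696113] [ 0.10961409 -0.33433829  1.58004229]
top [[445.5242823781304, 0.0, 258.1626073842717], [0.0, 445.5242823781304, 189.24610118134484], [0.0, 0.0, 1.0]] [0.05514169 0.         0.         0.         0.        ] [ 2.19014844 -2.14969756  0.10778086] [-0.0071078   0.5766527   1.38814126]
wrist [[282.8618406457658, 0.0, 254.5182326089066], [0.0, 282.8618406457658, 192.60786450056344], [0.0, 0.0, 1.0]] [-0.01938818  0.          0.          0.          0.        ] [-2.46429438  1.59281713  0.1940379 ] [-0.54878009 -0.02504972  0.39109496]
```

View pics/scene0.png

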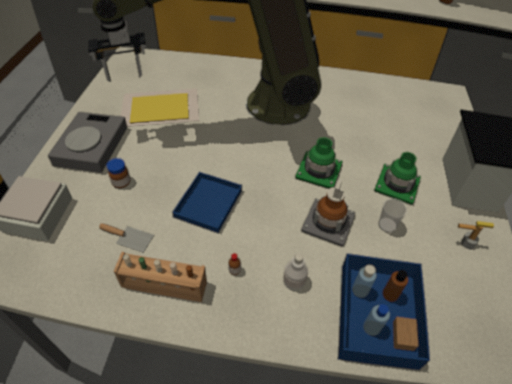

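View pics/top0.png

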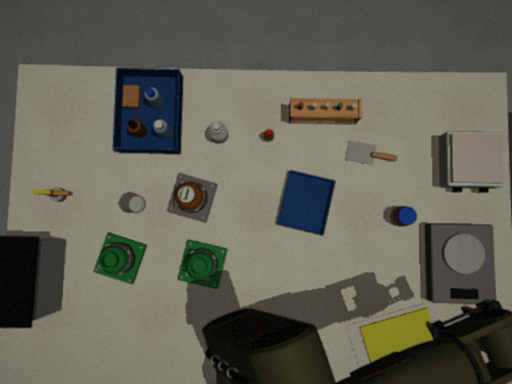

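View pics/wrist0.png

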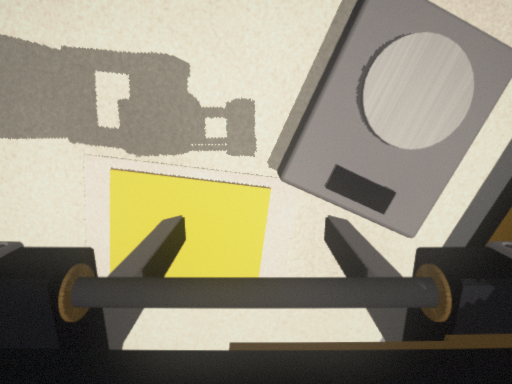

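The amber bottle with the white stopper is at about (191,196) in top and (332,210) in scene. The blue tray is at (306,202) in top. Next I'll zoom in and measure.

```bash
cat > h.py <<'E'
from station import *
import cv2,numpy as np
def ray(c,u,v):
    p=cv2.undistortPoints(np.array([[[u,v]]],float),c["intrinsics"],c["distortion"])[0,0]
    R,_=cv2.Rodrigues(np.array(c["rvec"]));t=np.array(c["tvec"]).ravel()
    d=R.T@np.array([p[0],p[1],1.]);return -R.T@t,d
def onz(c,u,v,z):
    o,d=ray(c,u,v);return o+d*(z-o[2])/d[2]
def tri(c1,p1,c2,p2):
    o1,d1=ray(c1,*p1);o2,d2=ray(c2,*p2)
    s=np.linalg.lstsq(np.c_[d1,-d2],o2-o1,rcond=None)[0]
    a=o1+s[0]*d1;b=o2+s[1]*d2;return (a+b)/2,np.linalg.norm(a-b)
def proj(c,P):
    return cv2.projectPoints(np.array(P,float).reshape(-1,1,3),np.array(c["rvec"],float),np.array(c["tvec"],float),c["intrinsics"],c["distortion"])[0][:,0]
E
python3 - <<'E'
from h import *
t=camera("top");s=camera("scene")
a=cv2.resize(t["color"][165:225,160:225],None,fx=6,fy=6,interpolation=2)
b=cv2.resize(s["color"][175:245,295:360],None,fx=6,fy=6,interpolation=2)
m=np.zeros((420,780,3),np.uint8);m[:360,:390]=a;m[:420,390:]=b
cv2.imwrite("pics/crop1.png",m[:,:,::-1])
h=cv2.cvtColor(t["color"],cv2.COLOR_RGB2HSV)
k=((h[...,0]>105)&(h[...,0]<125)&(h[...,1]>150)).astype(np.uint8)
for c in cv2.findContours(k,0,2)[0]:
    if cv2.contourArea(c)>500:
        r=cv2.minAreaRect(c);bx=cv2.boxPoints(r);print(r)
        P=np.array([onz(t,*p,0.02) for p in bx]);print(P.round(3),P.mean(0).round(3),np.linalg.norm(P-np.roll(P,1,0),axis=1))
# base plate gray
print(onz(t,191,196,0.16),onz(t,191,196,0.018))
E
```

```text
((305.8396911621094, 202.34359741210938), (45.68355941772461, 54.62052536010742), 13.324530601501465)
[[ 0.469 -0.059  0.02 ]
 [ 0.64  -0.097  0.02 ]
 [ 0.609 -0.24   0.02 ]
 [ 0.438 -0.2    0.02 ]] [ 0.539 -0.149  0.02 ] [0.14424172 0.17518689 0.14597113 0.17458049]
((147.53977966308594, 110.34619140625), (65.68510437011719, 83.0196304321289), 1.9749339818954468)
[[0.693 0.471 0.02 ]
 [0.967 0.474 0.02 ]
 [0.965 0.261 0.02 ]
 [0.69  0.261 0.02 ]] [0.829 0.366 0.02 ] [0.20975472 0.27356985 0.2130209  0.27449951]
[0.54043278 0.19623036 0.16      ] [0.55207142 0.2178378  0.018     ]
```

View pics/crop1.png

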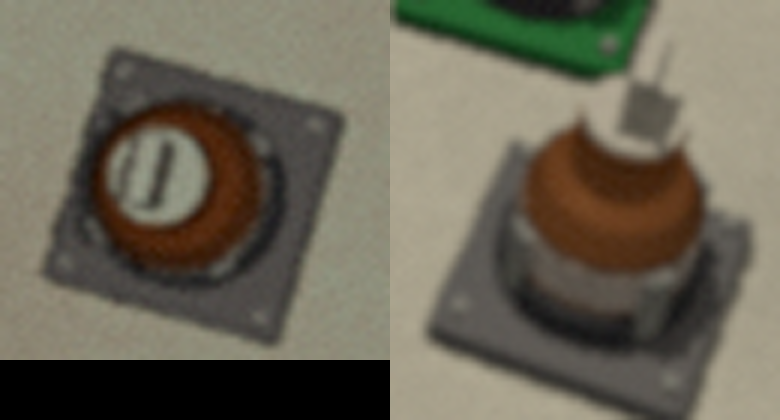

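```bash
python3 - <<'E'
from h import *
t=camera("top");w=camera("wrist")
f=lambda x,y:(160+x/6-.4,165+y/6-.4)
P=np.array([onz(t,*f(*p),0.018) for p in [(115,48),(343,118),(278,343),(45,275)]]);print(P.round(3),P.mean(0),np.linalg.norm(P-np.roll(P,1,0),axis=1))
print("flange",onz(t,*f(158,176),.134)); 
a=onz(t,*f(168,145),.155);b=onz(t,*f(155,205),.155);print(a,b,b-a,np.arctan2(*(b-a)[[1,0]]))
for n in [("wrist",w)]:
    R,_=cv2.Rodrigues(w["rvec"]);o=-R.T@w["tvec"];print("cam",o,R.T@[0,0,1])
    from scipy.spatial.transform import Rotation as Ro
    T=Ro.from_euler('xyz',get_obs()["eef_rot"]);print("cam in tool",T.inv().apply(o-get_obs()["ee_pos"]),T.inv().apply(R.T@[0,0,1]),T.as_matrix())
E
```

```text
[[0.627 0.26  0.018]
 [0.591 0.137 0.018]
 [0.471 0.168 0.018]
 [0.505 0.292 0.018]] [0.54836986 0.21398225 0.018     ] [0.12634692 0.12783821 0.12443514 0.12889941]
flange [0.54837564 0.21522338 0.134     ]
[0.56164186 0.20750339 0.155     ] [0.53254253 0.21273372 0.155     ] [-0.02909933  0.00523032  0.        ] 2.963751213138237
cam [ 0.28820248 -0.472694    0.38537532] [-0.21736344 -0.09708222 -0.97125083]
cam in tool [ 0.06887067 -0.00066692 -0.18008587] [-2.38089201e-01 -3.60209230e-04  9.71243225e-01] [[ 9.11936722e-01  4.10330849e-01 -9.61131926e-05]
 [ 4.10330859e-01 -9.11936676e-01  2.93068505e-04]
 [ 3.26059031e-05 -3.06698141e-04 -9.99999952e-01]]
```

Call:
servo_tool(
  moves=[
    [[0,0,-0.8,0.588,-0.52,-0.12,0],[0,0,-0.8,0.588,-0.52,-0.12,0],[0,0,-0.8,0.588,-0.52,-0.12,0],[0,0,-0.8,0.588,-0.52,-0.12,0],[0,0,-0.8,0.588,-0.52,-0.12,0],[0,0,-0.8,0.588,-0.52,-0.12,0],[0,0,-0.8,0.588,-0.52,-0.12,0],[0,0,-0.8,0.588,-0.52,-0.12,0],[0,0,-0.8,0.588,-0.52,-0.12,0],[0,0,-0.8,0.588,-0.52,-0.12,0],[0,0,-0.8,0.588,-0.52,-0.12,0],[0,0,-0.8,0.588,-0.52,-0.12,0]],
  ],
)

```text
time_s: 1.35
ee_pos: [0.3873, -0.1431, 0.2655]
eef_rot: [3.141, 0.0, 1.681]
force: [-0.6, 0.3, 0.6]
grip_width: 0.0937
```

```bash
cat >> h.py <<'E'
from scipy.spatial.transform import Rotation as Ro
def go(xyz,yaw):
    o=get_obs();T=Ro.from_euler('xyz',o["eef_rot"]);G=Ro.from_euler('xyz',[np.pi,0,yaw])
    r=(T.inv()*G).as_rotvec()/(np.pi/2);d=T.inv().apply(np.array(xyz)-o["ee_pos"])/.5
    print("t",o["time_s"],"pos",o["ee_pos"].round(4),"rpy",o["eef_rot"].round(4),"q",o["qpos"].round(2),"F",o["force"].round(2),"M",o["moment"].round(3),"w",round(o["grip_width"],4));print("move",r.round(4),d.round(4))
E
python3 -c "
from h import *
go([.5484,.2145,.265],2.97)"
```

```text
t 1.35 pos [ 0.3873 -0.1431  0.2655] rpy [3.1413e+00 1.0000e-04 1.6810e+00] q [-0.44 -0.06  1.78  0.    1.42 -0.55] F [-0.62  0.33  0.6 ] M [-0.055 -0.118  0.019] w 0.0937
move [ 1.000e-04  2.000e-04 -8.206e-01] [0.6755 0.3988 0.0011]
```

Call:
servo_tool(
  moves=[
    [[0,0,-0.82,0.675,0.399,0,0],[0,0,-0.82,0.675,0.399,0,0],[0,0,-0.82,0.675,0.399,0,0],[0,0,-0.82,0.675,0.399,0,0],[0,0,-0.82,0.675,0.399,0,0],[0,0,-0.82,0.675,0.399,0,0],[0,0,-0.82,0.675,0.399,0,0],[0,0,-0.82,0.675,0.399,0,0],[0,0,-0.82,0.675,0.399,0,0],[0,0,-0.82,0.675,0.399,0,0],[0,0,-0.82,0.675,0.399,0,0],[0,0,-0.82,0.675,0.399,0,0]],
  ],
)

```text
time_s: 2.35
ee_pos: [0.5491, 0.2137, 0.2644]
eef_rot: [-3.141, -0.001, 2.969]
force: [-0.6, -0.1, 0.3]
grip_width: 0.0943
```

```bash
python3 -c "
from h import *
go([.5484,.2145,.265],2.97)
w=camera('wrist');print(proj(w,[[.5484,.2145,.175],[.5484,.2145,.135]]));cv2.imwrite('pics/w1.png',w['color'][:,:,::-1])"
```

```text
t 2.35 pos [0.5491 0.2137 0.2644] rpy [-3.1406e+00 -1.1000e-03  2.9687e+00] q [ 0.31  0.35  1.31 -0.    1.48 -1.09] F [-0.55 -0.12  0.33] M [ 0.05  -0.146 -0.029] w 0.0943
move [-0.0006 -0.0007 -0.0009] [ 0.0016  0.0014 -0.0012]
[[254.5843825  194.90622248]
 [254.60090034 186.16917757]]
```

View pics/w1.png

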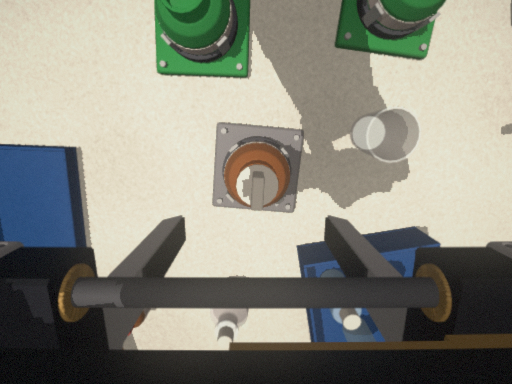

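```bash
python3 -c "
from h import *
w=camera('wrist');cv2.imwrite('pics/w2.png',cv2.resize(w['color'][150:225,220:300,::-1],None,fx=7,fy=7,interpolation=2))"
```

```text
(no output)
```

View pics/w2.png

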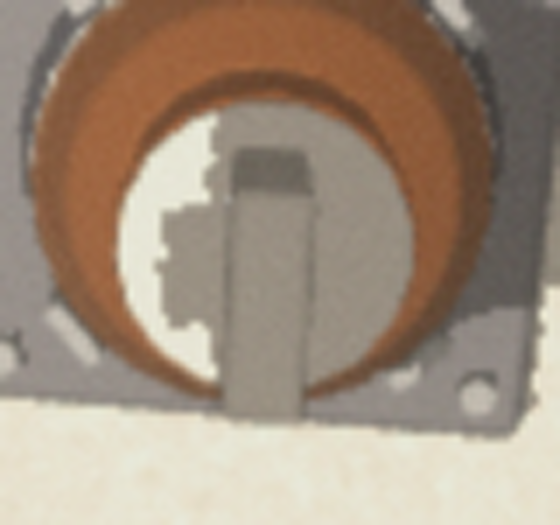

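```bash
python3 -c "
from h import *
w=camera('wrist');f=lambda x,y:(220+x/7-.43,150+y/7-.43)
P=np.array([onz(w,*f(*p),.175) for p in [(234,192),(314,190),(305,418),(226,416)]]);print(P,P.mean(0),np.linalg.norm(P-np.roll(P,1,0),axis=1))
v=P[0]+P[1]-P[2]-P[3];print(np.arctan2(v[1],v[0]))
print(onz(w,*f(265,250),.135), proj(w,[[.5484,.2145,.175]]))
go([.5484,.2145,.265],2.97)
"
```

```text
[[0.53051461 0.21533872 0.175     ]
 [0.53219197 0.22630609 0.175     ]
 [0.56451521 0.21949245 0.175     ]
 [0.5622364  0.20845656 0.175     ]] [0.54736455 0.21739846 0.175     ] [0.03245976 0.0110949  0.03303358 0.01126871]
2.930919455208359
[0.54800864 0.21701323 0.135     ] [[255.38317396 194.73144766]]
t 2.5 pos [0.5487 0.2129 0.2654] rpy [-3.1413  0.      2.9644] q [ 0.31  0.35  1.32 -0.    1.48 -1.09] F [-0.73 -0.64 -1.05] M [ 0.032 -0.121  0.024] w 0.0938
move [-0.0002  0.     -0.0036] [0.0012 0.0031 0.0009]
```

```bash
python3 -c "
from h import *
go([.548,.216,.142],2.93)"
```

```text
t 2.5 pos [0.5487 0.2129 0.2654] rpy [-3.1413  0.      2.9644] q [ 0.31  0.35  1.32 -0.    1.48 -1.09] F [-0.73 -0.64 -1.05] M [ 0.032 -0.121  0.024] w 0.0938
move [-0.0002  0.      0.0219] [0.0025 0.006  0.2469]
```

Call:
servo_tool(
  moves=[
    [[0,0,0.022,0.0025,0.006,0,0],[0,0,0.022,0.0025,0.006,0.04,0],[0,0,0.022,0.0025,0.006,0.08,0],[0,0,0.022,0.0025,0.006,0.12,0],[0,0,0.022,0.0025,0.006,0.16,0],[0,0,0.022,0.0025,0.006,0.19,0],[0,0,0.022,0.0025,0.006,0.22,0],[0,0,0.022,0.0025,0.006,0.235,0],[0,0,0.022,0.0025,0.006,0.247,0],[0,0,0.022,0.0025,0.006,0.247,0],[0,0,0.022,0.0025,0.006,0.247,0]],
  ],
)

```text
time_s: 3.42
ee_pos: [0.5483, 0.2157, 0.1426]
eef_rot: [3.141, 0.001, 2.929]
force: [0.3, 0.1, 0.2]
grip_width: 0.094
```

```bash
python3 -c "
from h import *
go([.548,.216,.142],2.93)
w=camera('wrist');cv2.imwrite('pics/w3.png',w['color'][:,:,::-1])"
```

```text
t 3.4167 pos [0.5483 0.2157 0.1426] rpy [3.1415e+00 7.0000e-04 2.9288e+00] q [ 0.31  0.44  1.48 -0.    1.22 -1.05] F [0.33 0.14 0.17] M [ 0.043 -0.093  0.003] w 0.094
move [ 0.0001  0.0005 -0.0008] [0.0007 0.0004 0.0012]
```

View pics/w3.png

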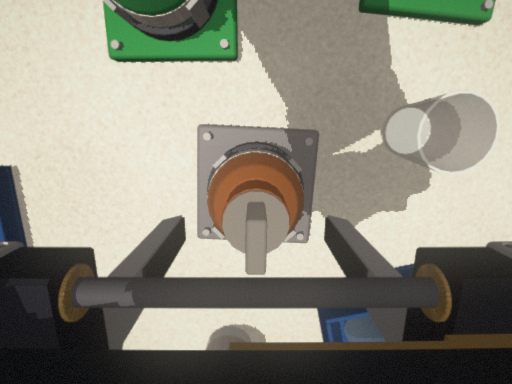

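The tab, at (256,237), is centred between the fingers and square to them. Closing.

Call:
servo_tool(
  moves=[
    [[0,0,0,0,0,0,0.6],[0,0,0,0,0,0,0.8],[0,0,0,0,0,0,1],[0,0,0,0,0,0,1],[0,0,0,0,0,0,1],[0,0,0,0,0,0,1],[0,0,0,0,0,0,1],[0,0,0,0,0,0,1]],
  ],
  squeeze=36,
)

```text
time_s: 4.13
ee_pos: [0.5484, 0.2159, 0.1429]
eef_rot: [3.141, 0.001, 2.929]
force: [-0.4, 0.0, 0.0]
grip_width: 0.0441
```

```bash
python3 -c "
from h import *
go([.548,.216,.142],2.93)"
```

```text
t 4.1333 pos [0.5484 0.2159 0.1429] rpy [3.1412e+00 1.2000e-03 2.9291e+00] q [ 0.31  0.44  1.48 -0.    1.22 -1.05] F [-0.43  0.04  0.02] M [ 0.028 -0.19  -0.012] w 0.0441
move [ 0.0002  0.0007 -0.0005] [ 0.0008 -0.0001  0.0017]
```

Call:
servo_tool(
  moves=[
    [[0,0,0,0,0,0,1],[0,0,0,0,0,0,1],[0,0,0,0,0,0,1],[0,0,0,0,0,0,1],[0,0,0,0,0,0,1],[0,0,0,0,0,0,1],[0,0,0,0,0,0,1],[0,0,0,0,0,0,1],[0,0,0,0,0,0,1],[0,0,0,0,0,0,1]],
  ],
)

```text
time_s: 4.97
ee_pos: [0.5484, 0.2161, 0.1429]
eef_rot: [3.141, 0.001, 2.929]
force: [1.4, 3.4, -0.8]
grip_width: 0.0118
```

```bash
python3 -c "
from h import *
go([.548,.216,.142],2.93)"
```

```text
t 4.9667 pos [0.5484 0.2161 0.1429] rpy [3.1409e+00 1.3000e-03 2.9292e+00] q [ 0.31  0.44  1.48 -0.    1.22 -1.05] F [ 1.4   3.37 -0.76] M [ 0.62  -0.304  0.016] w 0.0118
move [ 0.0004  0.0008 -0.0005] [ 0.0008 -0.0004  0.0017]
```

Call:
servo_tool(
  moves=[
    [[0,0,0.028,0,0,0,1],[0,0,0.056,0,0,0,1],[0,0,0.083,0,0,0,1],[0,0,0.111,0,0,0,1],[0,0,0.111,0,0,0,1]],
  ],
)

```text
time_s: 5.38
ee_pos: [0.5484, 0.2159, 0.1429]
eef_rot: [3.141, 0.001, 2.753]
force: [0.3, 0.8, -0.7]
grip_width: 0.0118
```

```bash
python3 -c "
from h import *
go([.548,.216,.142],2.93)"
```

```text
t 5.3833 pos [0.5484 0.2159 0.1429] rpy [3.1411e+00 1.1000e-03 2.7529e+00] q [ 0.31  0.44  1.48 -0.    1.22 -0.87] F [ 0.31  0.85 -0.65] M [-0.005 -0.14   0.099] w 0.0118
move [ 0.0002  0.0008 -0.1128] [ 0.0009 -0.0001  0.0018]
```

Call:
servo_tool(
  moves=[
    [[0,0,0.03,0,0,0,1],[0,0,0.06,0,0,0,1],[0,0,0.09,0,0,0,1]],
  ],
)

```text
time_s: 5.63
ee_pos: [0.5484, 0.2157, 0.1429]
eef_rot: [3.141, 0.001, 2.611]
force: [0.5, 0.8, 0.2]
grip_width: 0.0118
```

```bash
python3 -c "
from h import *
go([.548,.216,.142],2.93);print(get_obs()['tau'])"
```

```text
t 5.6333 pos [0.5484 0.2157 0.1429] rpy [3.1415e+00 1.1000e-03 2.6110e+00] q [ 0.31  0.44  1.48 -0.    1.22 -0.73] F [0.47 0.79 0.21] M [ 0.017 -0.129  0.17 ] w 0.0118
move [-0.      0.0007 -0.2031] [0.0009 0.0002 0.0017]
[ -0.23212657 -59.58353519 -33.75748873   0.12014846   0.06142697
  -1.00301899]
```

Call:
servo_tool(
  moves=[
    [[0,0,0.03,0,0,0,1],[0,0,0.06,0,0,0,1],[0,0,0.09,0,0,0,1]],
  ],
)

```text
time_s: 5.88
ee_pos: [0.5484, 0.2154, 0.1429]
eef_rot: [-3.142, 0.001, 2.469]
force: [-0.1, -0.3, 1.0]
grip_width: 0.0116
```

```bash
python3 -c "
from h import *
go([.548,.216,.142],2.93);print(get_obs()['tau'][5])"
```

```text
t 5.8833 pos [0.5484 0.2154 0.1429] rpy [-3.1415e+00  1.2000e-03  2.4687e+00] q [ 0.31  0.44  1.48 -0.    1.22 -0.58] F [-0.14 -0.33  1.01] M [ 0.    -0.153  0.021] w 0.0116
move [-2.000e-04  7.000e-04 -2.937e-01] [0.0013 0.0005 0.0018]
-1.1773325130343437
```

Call:
servo_tool(
  moves=[
    [[0,0,0.03,0,0,0,1],[0,0,0.06,0,0,0,1],[0,0,0.09,0,0,0,1]],
  ],
)

```text
time_s: 6.13
ee_pos: [0.5483, 0.2152, 0.1429]
eef_rot: [-3.141, 0.001, 2.326]
force: [-0.5, 0.3, 0.2]
grip_width: 0.0116
```

```bash
python3 -c "
from h import *
go([.548,.216,.142],2.93);print(get_obs()['tau'][5])"
```

```text
t 6.1333 pos [0.5483 0.2152 0.1429] rpy [-3.1412e+00  1.3000e-03  2.3264e+00] q [ 0.31  0.44  1.48 -0.    1.22 -0.44] F [-0.48  0.27  0.19] M [ 0.027 -0.066 -0.026] w 0.0116
move [-0.0005  0.0007 -0.3843] [0.0016 0.0007 0.0017]
-1.1718003451824188
```

Call:
servo_tool(
  moves=[
    [[0,0,0,0,0,-0.002,1],[0,0,0,0,0,-0.004,1],[0,0,0,0,0,-0.005,1],[0,0,0,0,0,-0.005,1]],
  ],
)

```text
time_s: 6.47
ee_pos: [0.5484, 0.2151, 0.1455]
eef_rot: [-3.141, 0.001, 2.328]
force: [-0.2, 0.2, -0.7]
grip_width: 0.0119
```

```bash
python3 -c "
from h import *
go([.548,.216,.142],2.93);w=camera('wrist');cv2.imwrite('pics/w4.png',w['color'][:,:,::-1])"
```

```text
t 6.4667 pos [0.5484 0.2151 0.1455] rpy [-3.1413e+00  1.4000e-03  2.3279e+00] q [ 0.31  0.44  1.48 -0.    1.23 -0.44] F [-0.18  0.15 -0.73] M [-0.052 -0.106 -0.016] w 0.0119
move [-0.0004  0.0008 -0.3833] [0.0018 0.0007 0.007 ]
```

View pics/w4.png

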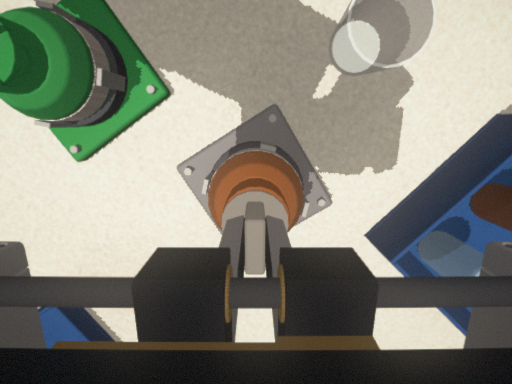

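The tab turned with the fingers (258,240), and the pull force is under 1 N, so it is free. Lifting in small checked steps.

Call:
servo_tool(
  moves=[
    [[0,0,0,0,0,-0.003,1],[0,0,0,0,0,-0.006,1],[0,0,0,0,0,-0.009,1],[0,0,0,0,0,-0.012,1]],
  ],
)

```text
time_s: 6.85
ee_pos: [0.5484, 0.2152, 0.1517]
eef_rot: [-3.141, 0.001, 2.328]
force: [-0.3, 0.4, 0.1]
grip_width: 0.0119
```

Call:
servo_tool(
  moves=[
    [[0,0,0,0,0,-0.005,1],[0,0,0,0,0,-0.01,1],[0,0,0,0,0,-0.015,1],[0,0,0,0,0,-0.02,1]],
  ],
)

```text
time_s: 7.18
ee_pos: [0.5484, 0.2152, 0.162]
eef_rot: [-3.142, 0.001, 2.328]
force: [-0.1, 0.1, -0.4]
grip_width: 0.0114
```

```bash
python3 -c "
from h import *
go([.548,.216,.142],2.93);s=camera('scene');cv2.imwrite('pics/s4.png',cv2.resize(s['color'][150:250,270:390,::-1],None,fx=5,fy=5,interpolation=2))"
```

```text
t 7.1833 pos [0.5484 0.2152 0.162 ] rpy [-3.1415e+00  1.5000e-03  2.3277e+00] q [ 0.31  0.42  1.46 -0.    1.26 -0.44] F [-0.12  0.12 -0.43] M [ 0.013 -0.122 -0.023] w 0.0114
move [-3.000e-04  9.000e-04 -3.834e-01] [0.0018 0.0006 0.04  ]
```

View pics/s4.png

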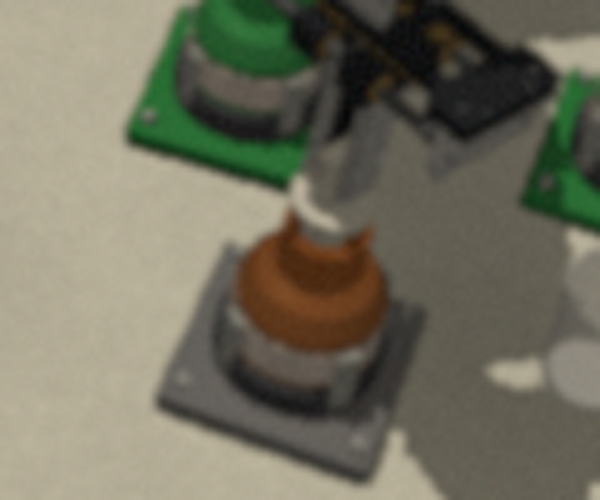

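The stopper is coming up (flange at about (320,205) in the crop) and the bottle is still seated. Lifting clear.

Call:
servo_tool(
  moves=[
    [[0,0,0,0,0,-0.01,1],[0,0,0,0,0,-0.02,1],[0,0,0,0,0,-0.03,1],[0,0,0,0,0,-0.05,1],[0,0,0,0,0,-0.07,1],[0,0,0,0,0,-0.1,1],[0,0,0,0,0,-0.13,1],[0,0,0,0,0,-0.16,1],[0,0,0,0,0,-0.16,1],[0,0,0,0,0,-0.16,1]],
  ],
)

```text
time_s: 8.07
ee_pos: [0.5486, 0.2154, 0.2433]
eef_rot: [3.139, 0.003, 2.328]
force: [-0.6, 0.5, -0.8]
grip_width: 0.0118
```

```bash
python3 -c "
from h import *
go([.539,-.149,.24],-.22+np.pi);s=camera('scene');cv2.imwrite('pics/s5.png',cv2.resize(s['color'][130:250,270:390,::-1],None,fx=5,fy=5,interpolation=2))
t=camera('top')
h=cv2.cvtColor(t['color'],cv2.COLOR_RGB2HSV)
k=((h[...,0]>105)&(h[...,0]<125)&(h[...,1]>150)).astype(np.uint8)
print([cv2.minAreaRect(c) for c in cv2.findContours(k,0,2)[0] if cv2.contourArea(c)>500])"
```

```text
t 8.0667 pos [0.5486 0.2154 0.2433] rpy [3.1394e+00 2.5000e-03 2.3278e+00] q [ 0.31  0.36  1.35 -0.    1.43 -0.44] F [-0.64  0.53 -0.8 ] M [-0.032 -0.097 -0.004] w 0.0118
move [ 0.0008  0.002  -0.378 ] [-0.5165 -0.5145  0.0069]
[((305.9147644042969, 202.3623046875), (45.92238235473633, 54.683143615722656), 13.240520477294922), ((147.55641174316406, 110.364013671875), (65.71957397460938, 83.05408477783203), 1.9749338626861572)]
```

View pics/s5.png

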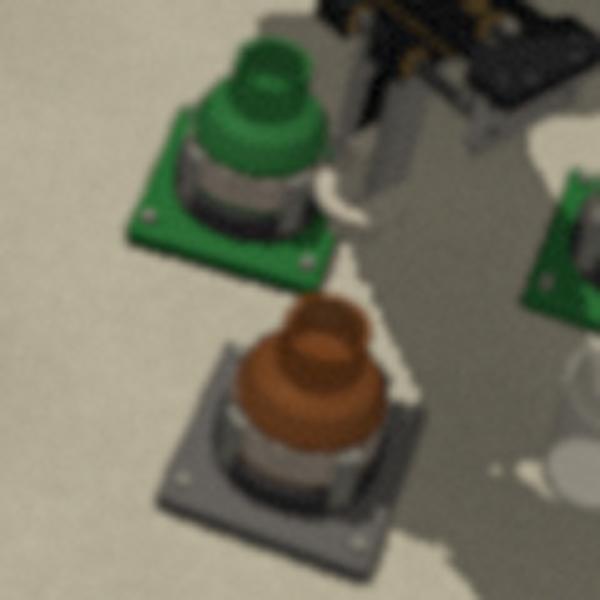

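The stopper is out and held; the amber mouth is empty and the bottle is seated. Moving over the tray.

```bash
python3 -c "
from h import *
go([.539,-.149,.2],1.357)"
```

```text
t 8.1667 pos [0.5482 0.2152 0.2417] rpy [-3.1412e+00  1.4000e-03  2.3277e+00] q [ 0.31  0.36  1.35 -0.    1.43 -0.44] F [-0.39 -0.64 -0.61] M [ 0.005 -0.165 -0.026] w 0.0118
move [2.00e-04 9.00e-04 6.18e-01] [-0.5168 -0.5135  0.0844]
```

Call:
servo_tool(
  moves=[
    [[0,0,0.05,-0.04,-0.04,0,1],[0,0,0.1,-0.09,-0.09,0,1],[0,0,0.16,-0.14,-0.14,0,1],[0,0,0.22,-0.19,-0.19,0,1],[0,0,0.28,-0.24,-0.24,0,1],[0,0,0.34,-0.29,-0.29,0,1],[0,0,0.4,-0.34,-0.34,0.01,1],[0,0,0.46,-0.39,-0.39,0.02,1],[0,0,0.52,-0.44,-0.44,0.04,1],[0,0,0.57,-0.49,-0.485,0.06,1],[0,0,0.6,-0.51,-0.505,0.07,1],[0,0,0.618,-0.517,-0.513,0.084,1]],
  ],
)

```text
time_s: 9.17
ee_pos: [0.5388, -0.1508, 0.199]
eef_rot: [-3.141, 0.001, 1.352]
force: [-0.3, 0.8, -1.0]
grip_width: 0.0117
```

```bash
python3 -c "
from h import *
w=camera('wrist');cv2.imwrite('pics/w6.png',w['color'][:,:,::-1]);go([.539,-.149,.052],1.357)"
```

```text
t 9.2167 pos [ 0.5384 -0.15    0.1977] rpy [-3.1396e+00  8.0000e-04  1.3519e+00] q [-0.34  0.33  1.5  -0.    1.31 -0.12] F [ 1.18 -0.09 -2.46] M [-0.113  0.016 -0.015] w 0.0119
move [-0.0013  0.0005 -0.0032] [0.0025 0.0013 0.2914]
```

View pics/w6.png

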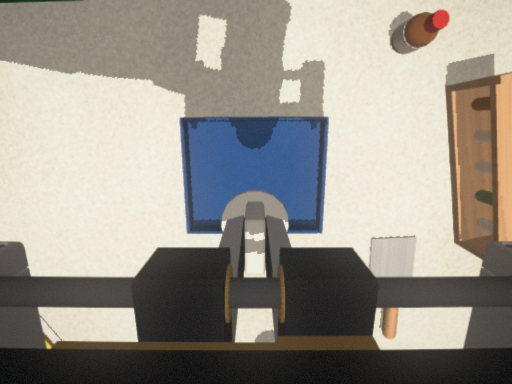

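The tray, centred at (255,176), is square with the gripper, and the stopper is held straight. Descending.

Call:
servo_tool(
  moves=[
    [[0,0,0,0.0025,0.001,0.03,1],[0,0,0,0.0025,0.001,0.07,1],[0,0,0,0.0025,0.001,0.11,1],[0,0,0,0.0025,0.001,0.15,1],[0,0,0,0.0025,0.001,0.19,1],[0,0,0,0.0025,0.001,0.22,1],[0,0,0,0.0025,0.001,0.25,1],[0,0,0,0.0025,0.001,0.27,1],[0,0,0,0.0025,0.001,0.285,1],[0,0,0,0.0025,0.001,0.291,1],[0,0,0,0.0025,0.001,0.291,1],[0,0,0,0.0025,0.001,0.291,1]],
  ],
)

```text
time_s: 10.22
ee_pos: [0.5392, -0.1488, 0.0528]
eef_rot: [-3.14, 0.001, 1.352]
force: [0.9, -0.7, 0.1]
grip_width: 0.0116
```

Call:
servo_tool(
  moves=[
    [[0,0,0,0,0,0.003,1],[0,0,0,0,0,0.006,1],[0,0,0,0,0,0.009,1],[0,0,0,0,0,0.012,1],[0,0,0,0,0,0.014,1],[0,0,0,0,0,0.014,1]],
  ],
)

```text
time_s: 10.72
ee_pos: [0.5391, -0.1488, 0.0455]
eef_rot: [-3.14, 0.001, 1.352]
force: [-0.2, 1.3, -0.5]
grip_width: 0.0115
```

```bash
python3 -c "
from h import *
go([.539,-.149,.042],1.357)"
```

```text
t 10.7167 pos [ 0.5391 -0.1488  0.0455] rpy [-3.1399e+00  8.0000e-04  1.3523e+00] q [-0.33  0.5   1.64 -0.    1.   -0.12] F [-0.2   1.28 -0.49] M [ 0.009 -0.079 -0.011] w 0.0115
move [-0.001   0.0005 -0.003 ] [-0.0004 -0.      0.0071]
```

Not touching yet. Creeping about 1 mm at a time.

Call:
servo_tool(
  moves=[
    [[0,0,0,0,0,0.002,1],[0,0,0,0,0,0.004,1],[0,0,0,0,0,0.004,1]],
  ],
)

```text
time_s: 10.97
ee_pos: [0.539, -0.1488, 0.0433]
eef_rot: [-3.14, 0.001, 1.352]
force: [-0.4, -0.3, -2.1]
grip_width: 0.0118
```

Call:
servo_tool(
  moves=[
    [[0,0,0,0,0,0.002,1],[0,0,0,0,0,0.003,1],[0,0,0,0,0,0.003,1]],
  ],
)

```text
time_s: 11.22
ee_pos: [0.539, -0.1488, 0.0419]
eef_rot: [-3.14, 0.001, 1.352]
force: [-0.9, 0.7, 1.2]
grip_width: 0.0116
```

Call:
servo_tool(
  moves=[
    [[0,0,0,0,0,0.002,1],[0,0,0,0,0,0.002,1],[0,0,0,0,0,0.002,1]],
  ],
)

```text
time_s: 11.47
ee_pos: [0.5391, -0.1488, 0.0419]
eef_rot: [-3.14, 0.001, 1.352]
force: [-4.6, 1.9, 12.7]
grip_width: 0.0116
```

Call:
servo_tool(
  moves=[
    [[0,0,0,0,0,0.001,1],[0,0,0,0,0,0.001,1],[0,0,0,0,0,0.001,1]],
  ],
)

```text
time_s: 11.72
ee_pos: [0.5391, -0.1489, 0.0419]
eef_rot: [-3.14, 0.001, 1.352]
force: [-2.7, 1.5, 7.4]
grip_width: 0.0116
```

```bash
python3 -c "
from h import *
go([.539,-.149,.042],1.357)
for n in ('scene','wrist'):
  s=camera(n);cv2.imwrite(f'pics/{n}7.png',s['color'][:,:,::-1] if n=='wrist' else cv2.resize(s['color'][150:250,150:270,::-1],None,fx=5,fy=5,interpolation=2))"
```

```text
t 11.7167 pos [ 0.5391 -0.1489  0.0419] rpy [-3.1403e+00  9.0000e-04  1.3524e+00] q [-0.33  0.51  1.64 -0.    0.99 -0.12] F [-2.75  1.5   7.41] M [ 0.194  0.692 -0.01 ] w 0.0116
move [-0.0009  0.0006 -0.0029] [-0.0003 -0.0002 -0.0002]
```

View pics/wrist7.png

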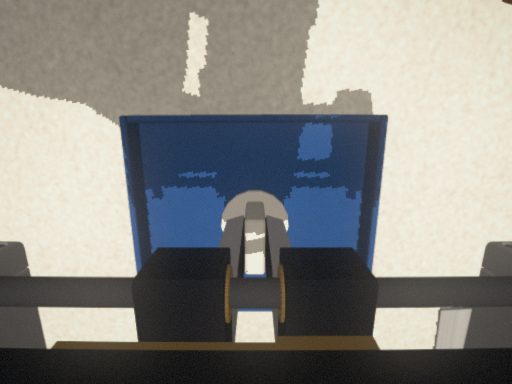

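View pics/scene7.png

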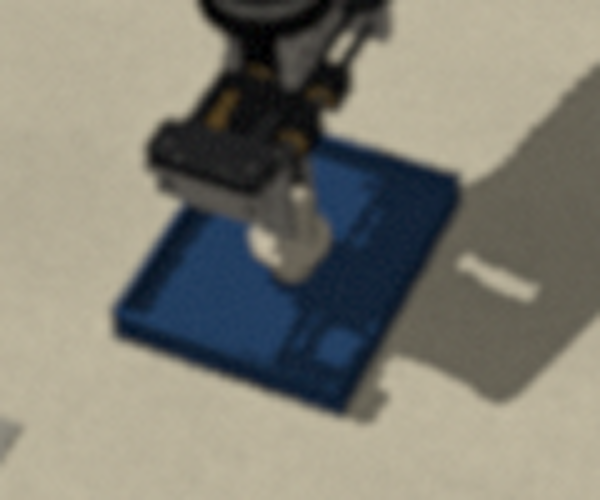

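The stopper is standing on the tray floor, near the middle, with contact confirmed. Opening.

Call:
servo_tool(
  moves=[
    [[0,0,0,0,0,0,1],[0,0,0,0,0,0,0.85],[0,0,0,0,0,0,0.8],[0,0,0,0,0,0,0.75],[0,0,0,0,0,0,0.7],[0,0,0,0,0,0,0.6],[0,0,0,0,0,0,0.5],[0,0,0,0,0,0,0.4],[0,0,0,0,0,0,0.4],[0,0,0,0,0,0,0.4],[0,0,0,0,0,0,0.4],[0,0,0,0,0,0,0.4]],
  ],
)

```text
time_s: 12.82
ee_pos: [0.5391, -0.1489, 0.0419]
eef_rot: [-3.14, 0.001, 1.352]
force: [0.3, -1.0, -0.7]
grip_width: 0.056
```

```bash
python3 -c "
from h import *
go([.539,-.149,.042],1.357)
s=camera('wrist');cv2.imwrite('pics/w8.png',s['color'][:,:,::-1])"
```

```text
t 12.8167 pos [ 0.5391 -0.1489  0.0419] rpy [-3.1403e+00  1.0000e-03  1.3524e+00] q [-0.33  0.51  1.64 -0.    0.99 -0.12] F [ 0.31 -1.03 -0.65] M [-0.019 -0.035 -0.014] w 0.056
move [-0.0008  0.0006 -0.0029] [-0.0003 -0.0002 -0.0002]
```

View pics/w8.png

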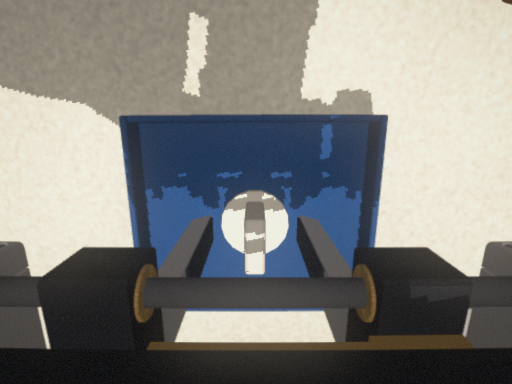

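The stopper stands free at (255,225), clear of both fingers. Retreating straight up.

Call:
servo_tool(
  moves=[
    [[0,0,0,0,0,-0.02,0.4],[0,0,0,0,0,-0.05,0.4],[0,0,0,0,0,-0.09,0.4],[0,0,0,0,0,-0.14,0.4],[0,0,0,0,0,-0.19,0.4],[0,0,0,0,0,-0.25,0.4],[0,0,0,0,0,-0.3,0.4],[0,0,0,0,0,-0.34,0.4],[0,0,0,0,0,-0.34,0.4],[0,0,0,0,0,-0.34,0.4],[0,0,0,0,0,-0.34,0.4]],
  ],
)

```text
time_s: 13.78
ee_pos: [0.539, -0.1486, 0.2113]
eef_rot: [-3.139, 0.001, 1.352]
force: [0.3, -0.9, -0.5]
grip_width: 0.0563
```

```bash
python3 -c "
from h import *
s=camera('wrist');c=camera('scene');go([.539,-.149,.2],1.357)
cv2.imwrite('pics/w9.png',s['color'][:,:,::-1]);cv2.imwrite('pics/s9.png',c['color'][:,:,::-1])
print(proj(s,[[.539,-.149,.005],[.539,-.149,.074]]))"
```

```text
t 13.8833 pos [ 0.5389 -0.1486  0.2107] rpy [-3.1383e+00  7.0000e-04  1.3524e+00] q [-0.33  0.32  1.48 -0.    1.34 -0.12] F [-0.36  0.19  0.6 ] M [-0.007 -0.035  0.013] w 0.0565
move [-0.0021  0.0005 -0.0029] [-0.0007  0.0004  0.0215]
[[255.17607676 175.04651539]
 [255.15990897 185.76140524]]
```

View pics/w9.png

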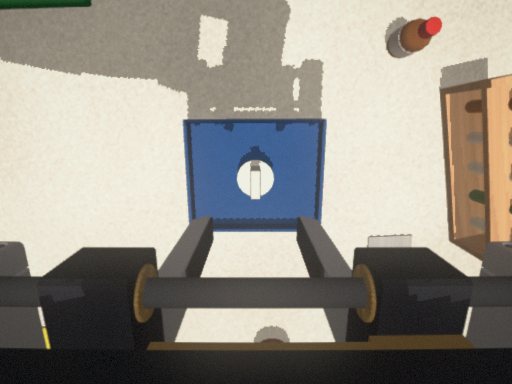

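View pics/s9.png

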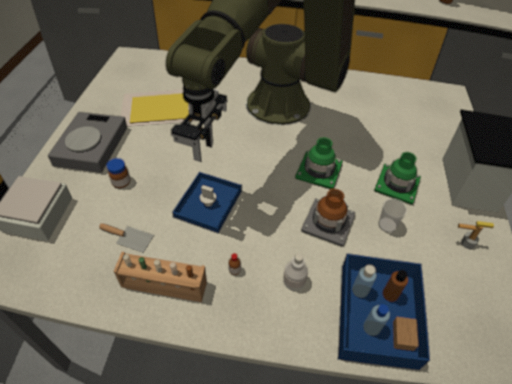

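The stopper stands upright at the tray centre, (255,180) in wrist and (208,195) in scene. The bottle is seated and the bystanders are where they were. Handing in.

```bash
python3 -c "
from station import *
print(hand_in())"
```

```text
the job is handed in; nothing more can be done
None
```

The stopper is out of the amber bottle and standing upright, released, near the centre of the blue tray. I handed the job in at about 14 s; no verdict was reported.

- **Freeing it:** I gripped the tab at 36 N. The twisting moment fell to almost nothing between 18° and 26°, and I stopped at about 35°. A 2.5 mm test pull read under 1 N, so I drew it straight out, with the pull at about 1 N at each reading. The bottle looked fully down in its base in the pictures.
- **Placing it:** I pressed it onto the tray floor while still holding it (7 to 13 N measured), then opened the fingers and lifted the gripper clear.
- **Last checks:** The final pictures show the stopper upright in mid-tray, the bottle seated, the bystanders unmoved by eye, and the gripper clear. No check failed. The only disagreement was 1 to 3 mm between cameras on the stopper's y position, and I used a value in between.

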